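Empty the grinding balls out of a bench ball mill

TASK

The soil mill has finished its cleaning run and its port cover is off. Bring the metal pan squarely under the middle of the drum, its long side across the drum, then turn the drum (its star handle is there for that) until the open port faces straight down and all five porcelain balls have dropped into the pan. Leave it so, and do not disturb the other things on the bench.

Things in the scene. Friction and masses are not known exactly. Their poses are not given: they have to be found in the camera images.
- mill_floor (a point): Ball mill: steel drum between two grey A-frames fixed to the bench. This point: on the bench, midway between the frames, under the drum's middle. x along the drum axis, away from the star handle; y across the drum, along the way through under it (open at both sides). Frames centred at x = -97 and 97 mm, 14 mm thick (180 mm clear between), 140 mm wide in y at the foot, 210 mm high.
- mill_axis (a point): Drum axis, 185 mm above mill_floor, same axes. Drum: outer radius 78 mm, 136 mm long; the port's raised frame reaches 92 mm from the axis. Two tie rods, 12 mm thick, join the frames at y = -60 and 60 mm, 75 mm above the bench.
- star_center (a point): Centre of the star handle, on the axis, 130 mm from mill_axis towards the robot; axes as mill_floor. Four steel arms, 12 mm thick, 90 degrees apart, square to the axis, end in black knobs 24 mm across, centred 84 mm from the axis. Hub 48 mm across, 30 mm long. Fast on the drum: whenever joint drum is a multiple of a quarter turn, the arms stand at 45 degrees to the vertical.
- drum (a joint): Angle of the drum, rad. 0 or 6.283: port straight down; 3.142: straight up; 1.571: port faces mill_floor's +y side. As it grows, the top of drum and star moves towards mill_floor's -y. Turns freely either way (range -6.2 to 12.5); stiff bearings (about 0.35 N m), stays where it is left. Starts between 1.75 and 4.53.
- drum_port (a point): Centre of the open port in the drum's side, at 78 mm from the axis; its -z axis points straight out of the port. The port is 112 mm long along the axis and spans 60 degrees (about 75 mm) round the drum.
- pan_center (a point): Centre of the aluminium pan, half-way up (20 mm over its underside). Open tray 155 mm (its x) by 190 mm (its y), 40 mm high, walls 4 mm; with handles 290 mm over all along y. 380 g, loose on the bench, left or right of the mill.
- pan_handle_a (a point): Middle of the pan's bar handle at its +y end, 140 mm from pan_center: a level steel bar 10 mm thick, 76 mm long along the pan's x, 34 mm above the bench, with a 40 mm gap between bar and pan wall. Axes as pan_center.
- pan_handle_b (a point): The same handle at the pan's -y end, 140 mm from pan_center.
- ball1_center (a point): Centre of porcelain grinding ball 1 of 5: 30 mm across, 34 g, starts inside the drum.
- ball2_center (a point): Centre of porcelain grinding ball 2 of 5: 30 mm across, 34 g, starts inside the drum.
- ball3_center (a point): Centre of porcelain grinding ball 3 of 5: 30 mm across, 34 g, starts inside the drum.
- ball4_center (a point): Centre of porcelain grinding ball 4 of 5: 30 mm across, 34 g, starts inside the drum.
- ball5_center (a point): Centre of porcelain grinding ball 5 of 5: 30 mm across, 34 g, starts inside the drum.
- balance: digital laboratory balance, white, 170 x 200 mm and 67 mm high, origin under its centre. Bystander.
- amber_bottle: brown glass bottle, 70 mm across, 160 mm high, origin under its centre. Bystander.
- white_jar: white plastic jar, 84 mm across, 110 mm high, origin under its centre. Bystander.
- beaker: glass beaker, 68 mm across, 90 mm high, origin under its centre. Bystander.
- petri: glass Petri dish, 94 mm across, 17 mm high, origin under its centre. Bystander.
- port_cover: the drum's port cover, taken off and lying beyond the mill: steel plate 88 x 130 mm with clamp bar and knob, 34 mm high, origin under its centre. Bystander.
- slide_box: wooden slide box, 85 x 100 x 34 mm, origin under its centre. Bystander.
- brush: cleaning brush, 200 mm long, lying on the bench to the right, origin under its middle. Bystander.

How it is judged (in metres and radians):
On the way, in this order (a step that is already met when the one before it is completed fails the run):
1. the pan stands squarely under the drum (centre within 20 mm along and 30 mm across the axis, long side across the drum within 0.12 rad) while all the balls are still in the drum (x of pan_center in the frame of mill_floor between -0.02 and 0.02 m and y of pan_center in the frame of mill_floor between -0.03 and 0.03 m and angle between the y axis of pan_center and the y axis of mill_floor, either way round below 0.12 rad and angle between pan_center's own z axis and vertical below 0.06 rad and height (world z) of pan_center below 0.026 m and height (world z) of each of ball1_center, ball2_center, ball3_center, ball4_center, ball5_center above 0.1 m), for 0.2 s.
2. the port faces down within 0.25 rad and all five balls lie in the pan ((value of joint drum between -0.25 and 0.25 rad or value of joint drum between 6.0332 and 6.5332 rad) and x of ball1_center in the frame of pan_center between -0.074 and 0.074 m and y of ball1_center in the frame of pan_center between -0.092 and 0.092 m and z of each of ball1_center, ball2_center, ball3_center, ball4_center, ball5_center in the frame of pan_center below 0.02 m and x of ball2_center in the frame of pan_center between -0.074 and 0.074 m and y of ball2_center in the frame of pan_center between -0.092 and 0.092 m and x of ball3_center in the frame of pan_center between -0.074 and 0.074 m and y of ball3_center in the frame of pan_center between -0.092 and 0.092 m and x of ball4_center in the frame of pan_center between -0.074 and 0.074 m and y of ball4_center in the frame of pan_center between -0.092 and 0.092 m and x of ball5_center in the frame of pan_center between -0.074 and 0.074 m and y of ball5_center in the frame of pan_center between -0.092 and 0.092 m), for 0.2 s.
At the end, for the whole second after the job is handed in: Pan flat on the bench under the drum (centre within 20 mm of the drum's middle along its axis and 30 mm across, long side across the drum within 0.12 rad), port within 0.25 rad of straight down, drum at rest, all five balls in the pan, bystanders within 30 mm of where they stood (all of step 2 and x of pan_center in the frame of mill_floor between -0.02 and 0.02 m and y of pan_center in the frame of mill_floor between -0.03 and 0.03 m and angle between the y axis of pan_center and the y axis of mill_floor, either way round below 0.12 rad and angle between pan_center's own z axis and vertical below 0.06 rad and height (world z) of pan_center below 0.026 m and velocity of joint drum between -0.05 and 0.05 rad/s and distance of each of balance, amber_bottle, white_jar, beaker, petri, port_cover, slide_box, brush from where it was at the start of the episode below 0.03 m); the robot touches nothing.
It fails at once if a bystander is pushed more than 30 mm (distance of any of balance, amber_bottle, white_jar, beaker, petri, port_cover, slide_box, brush from where it was at the start of the episode above 0.03 m).
It fails at once if the bottle, jar or beaker is tipped over (angle between any of amber_bottle, white_jar, beaker's own z axis and vertical above 0.5 rad).
It also fails if it takes over 64 s, if anything falls off the work surface, if the arm or the gripper's body presses on something with over 40 N, if the wrist force passes 120 N, or if a joint passes its speed limit or range.

ROBOT

A 6-joint arm with a two-finger parallel gripper is mounted at the origin on the work surface. World frame = base frame: x ahead of the robot, y to its left, z up, the work surface at z = 0. Lengths are in mm, angles in rad, forces in N, time in s.
With the tool pointing down it reaches from about 350 to 875 mm from the base axis. Payload 4.2 kg.
Tool frame: the origin (TCP) lies on the mounting face of the last link; the fingertips stand 173 mm ahead of it and the grasp point (between the pads) lies grip_point_offset ahead of it (grip_point_offset is the distance from the TCP to the grasp point, in mm); z points along the fingers, y is the line along which they close (so a half turn about z gives the same grasp; the last joint's range is limited). The gripper opens to 85 mm and grips with 20 to 120 N. Pads are 22 mm wide; open, the fingers measure 114 mm over their backs; the gripper's body (76 mm by 85 mm) begins 54 mm behind the grasp point. The pads swing forward as they close: fully open they stand 13 mm farther back than shut.
Start: joints at [1.556, 0.385, 0.008, 0, -1.194, -0.259], TCP at [168.963, 601.707, 404.712] pointing down, gripper open.
Joint ranges: [-3.14, 3.14], [-1.21, 2.06], [-1.07, 1.41], [-3.16, 2.05], [-2.99, -0.16], [-3.1, 3.1]. Speed limits (rad/s): [2.79, 2.79, 3.14, 3.14, 3.14, 3.14].

INTERFACE

Orientations are given as a unit quaternion [x, y, z, w].
In Python, from bench import read_state, get_image, job_done, recognise, place_of, grip_point_offset gives the robot as it stands. The module is installed in compiled form; this text tells all that it offers.
- The arm moves only by the tool carry_out, never from a script. Its arguments are lists of equal length, an entry for each row: "slide": the shift along the tool's x, y, z in m, a list of three; "roll": the turn about the tool's z in degrees; "claw": the finger opening in m, from 0 to 0.0854. A call has 1 to 8 rows; each row is the pose to reach, as a shift and turn from the pose commanded when the call began, along the tool's axes at that moment; what a row does not reach only later rows make up. A row lasts 1/8 s, in which the tool goes at most 62.5 mm and 10.7 degrees, less where a joint would pass 70% of its speed; a pose out of reach is approached as far as the arm can. A call with a gripper value outside its range is refused whole. The fingers move at their own pace and stop on an object; the grip force is fixed at half the most. Time passes only in rows, so rows that repeat a pose let the fingers close. It gives the time, the measured TCP pose, the force, the opening and the grip force at its end, in the units of the state.
- read_state(): the state, without advancing time (a new reading comes with each control period).
- get_image(name): name is "scene" or "top"; returns a dict with "img" (400x640x3 uint8, red, green, blue), "z_map" (400x640 float32, mm along the optical axis (not along the pixel's ray), 0 where there is no reading), "mtx" (3x3 intrinsics, pixels), "world_from_camera" (4x4, takes a point from camera to world coordinates). Camera axes: x right, y up, looking along -z (the intrinsics and any distortion apply to the point x, -y, -z); pixel columns grow to the right and rows downward; lengths in mm; the calibration is good to about 2 mm. A picture is of the moment at which its call begins.
- job_done(): hands the job in; it is judged then, once.
Trained networks look in a picture, given as the dict that the camera call returned (one of the last four; its "shot" number tells which), for a name from the list of things; names that differ only in an ending like _2 or _b are one class to them, and where a whole thing is asked for, a point or a joint stands for the part that bears it (a point fixed in the world has none). Each returns a list of dicts, best first, with "conf" (0 to 1); they miss things now and then, are a little off and sometimes report something else, mostly with a low value. They report only what shows in the picture. A call takes as long as a camera call.
- recognise(picture, thing): "at" ([column, row] in pixels, amid what is visible of it).
- place_of(picture, thing): "at" ([column, row] in pixels: a listed point, or the origin of a listed thing).
The state is a dict: "clock": time; "joints": joint angles; "joint_vel": joint speeds; "joint_efforts": joint torques, N m; "position": TCP position; "ee_rot": TCP orientation; "contact_force": force on the tool from outside, world axes, zero at the start; "wrist_torque": the same for the moment, N m; "gripper_width": finger opening in mm; "grasp_force": force on a finger pad.
Only numpy, scipy, OpenCV 4.12 (cv2) and the standard library are available. Lean on these libraries where they do the work, as an engineer would, in place of code of your own. Each camera call takes 0.05 s, during which the arm holds its last target. There are 200 camera calls.

## Working session

There is one attempt and no reset: what is moved stays moved. The work goes in short steps, Python scripts to look and compute and a tool call to move; the robot and the scene stay as the last step left them, time stands still between calls to the robot, and variables do not carry over. Pictures are saved under pics/ and viewed, at most 10 in all, crops included, and the job is handed in when it is done.

Besides the shell and the picture viewer there is one more tool, called after ">>>" by a JSON object that holds its "api" and its "payload". carry_out: Moves the arm, as the interface text tells. Its arguments: {"type":"object","properties":{"slide":{"type":"array"},"roll":{"type":"array"},"claw":{"type":"array"}},"required":["slide","roll","claw"]}

```bash
mkdir -p pics; cat > h.py <<'E'
import numpy as np, cv2
from bench import *
from scipy.spatial.transform import Rotation as R
def px2w(p,at,z=None,depth=None):
    K=p["mtx"];T=np.array(p["world_from_camera"]);u,v=at
    d=np.array([(u-K[0][2])/K[0][0],-(v-K[1][2])/K[1][1],-1.])
    o=T[:3,3];w=T[:3,:3]@d
    if z is not None: return o+w*(z-o[2])/w[2]
    if depth is None: depth=float(p["z_map"][int(round(v)),int(round(u))])
    return o+w*depth
def cloud(p):
    K=p["mtx"];T=np.array(p["world_from_camera"]);Z=p["z_map"].astype(float)
    v,u=np.mgrid[:400,:640]
    c=np.stack([(u-K[0][2])/K[0][0]*Z,-(v-K[1][2])/K[1][1]*Z,-Z],-1)
    w=c@T[:3,:3].T+T[:3,3]; w[Z<=0]=np.nan
    return w
E
python3 - <<'E'
from h import *
s=read_state();print({k:np.round(v,3) for k,v in s.items()},grip_point_offset)
Z={"mill_floor":0,"mill_axis":185,"star_center":185,"pan_center":20,"pan_handle_a":34,"pan_handle_b":34,"drum_port":None,"balance":0,"amber_bottle":0,"white_jar":0,"beaker":0,"petri":0,"port_cover":0,"slide_box":0,"brush":0}
for n in("scene","top"):
    p=get_image(n);cv2.imwrite(f"pics/{n}0.png",p["img"][:,:,::-1])
    print(n,np.round(np.array(p["world_from_camera"])[:3,3]))
    for t,z in Z.items():
        for r in place_of(p,t)[:2]:print(t,np.round(r["at"]),round(r["conf"],2),np.round(px2w(p,r["at"],z)))
E
```

```text
{'clock': np.float64(0.0), 'joints': array([ 1.556e+00,  3.860e-01,  7.000e-03, -1.000e-03, -1.194e+00,
       -2.590e-01]), 'joint_vel': array([-0.001, -0.   , -0.   , -0.002,  0.001,  0.001]), 'joint_efforts': array([ 1.0000e-03, -3.9228e+01,  1.8840e+01,  4.1860e+00, -5.0000e-03,
       -0.0000e+00]), 'position': array([168.902, 601.534, 403.598]), 'ee_rot': array([ 0.991, -0.137, -0.   ,  0.001]), 'contact_force': array([0.683, 0.026, 0.328]), 'wrist_torque': array([-0.056, -0.004, -0.027]), 'grasp_force': np.float64(0.0), 'gripper_width': np.float64(85.413)} 154.70000000000002
scene [1071.  381. 1125.]
mill_axis [316. 189.] 0.75 [542.   6. 185.]
mill_axis [388. 248.] 0.28 [584. 286. 185.]
star_center [342. 166.] 0.86 [419.  20. 185.]
star_center [271. 268.] 0.5 [824.  61. 185.]
pan_center [389. 252.] 0.77 [510. 278.  20.]
pan_center [271. 269.] 0.44 [784.   5.  20.]
pan_handle_a [360. 223.] 0.81 [481. 147.  34.]
pan_handle_a [426. 277.] 0.75 [525. 415.  34.]
pan_handle_b [360. 223.] 0.81 [481. 147.  34.]
pan_handle_b [426. 277.] 0.75 [525. 415.  34.]
drum_port [336. 196.] 0.66 [
[... 456 characters left out ...]
.] 0.82 [423.  16. 185.]
pan_center [250. 212.] 0.61 [495. 285.  20.]
pan_handle_a [212. 204.] 0.86 [521. 427.  34.]
pan_handle_a [284. 216.] 0.85 [482. 152.  34.]
pan_handle_b [212. 204.] 0.86 [521. 427.  34.]
pan_handle_b [284. 216.] 0.85 [482. 152.  34.]
drum_port [300. 189.] 0.6 [564.  86. 161.]
balance [394. 208.] 0.94 [ 525. -273.    0.]
balance [400. 269.] 0.51 [ 291. -296.    0.]
amber_bottle [372. 149.] 0.93 [ 762. -185.    0.]
white_jar [274. 150.] 0.73 [746. 205.   0.]
beaker [246. 266.] 0.58 [288. 290.   0.]
petri [401. 270.] 0.89 [ 287. -300.    0.]
port_cover [327. 144.] 0.95 [780.  -7.   0.]
slide_box [185. 201.] 0.87 [535. 546.   0.]
brush [462. 213.] 0.95 [ 512. -538.    0.]
```

```bash
python3 - <<'E'
import cv2
a=cv2.imread("pics/scene0.png")[90:340,170:490];b=cv2.imread("pics/top0.png")[110:300,150:480]
cv2.imwrite("pics/s1.png",cv2.resize(a,(768,600),interpolation=cv2.INTER_CUBIC))
cv2.imwrite("pics/t1.png",cv2.resize(b,(792,456),interpolation=cv2.INTER_CUBIC))
E
```

```text
(no output)
```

View pics/s1.png

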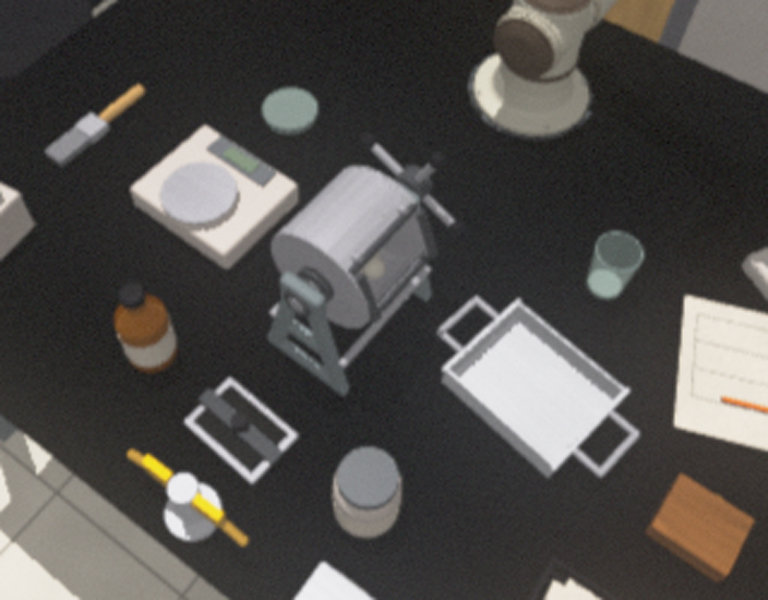

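View pics/t1.png

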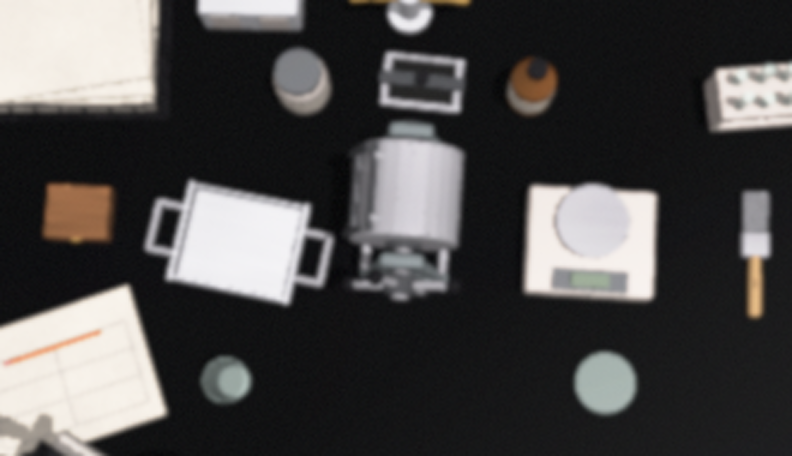

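The scene crop shows the drum's port facing +y (towards the pan) and a bit up, at about crop (395,260). The pan is left of the mill, turned about 8°, with handles at crop (470,325) and (610,450). The way between them is clear. Next I'll refine the mill and pan poses from depth.

```bash
python3 - <<'E'
from h import *
from scipy.optimize import least_squares
P={n:get_image(n) for n in("scene","top")}
for n,p in P.items():
    w=cloud(p).reshape(-1,3); w=w[~np.isnan(w[:,0])]
    b=w[(abs(w[:,2])<15)];print(n,"bench z",np.median(b[:,2]).round(1))
    # pan
    m=(w[:,2]>32)&(w[:,2]<46)&(w[:,0]>380)&(w[:,0]<640)&(w[:,1]>165)&(w[:,1]<415)
    q=w[m]; print(m.sum(),cv2.minAreaRect(q[:,:2].astype(np.float32)))
    # drum: cylinder fit
    m=(w[:,2]>200)&(w[:,2]<275)&(w[:,0]>490)&(w[:,0]<610)&(abs(w[:,1]-10)<90)
    q=w[m]
    f=lambda a:(abs((q[:,1]-a[0]-a[1]*(q[:,0]-550))/np.hypot(1,a[1])+1j*(q[:,2]-a[2]))-78)
    r=least_squares(f,[10,0,185],loss="soft_l1",f_scale=2);print("drum y0,slope,z",r.x.round(3),m.sum())
    m=(w[:,2]>150)&(w[:,2]<215)&(abs(w[:,1]-10)<40)&(w[:,0]>560)
    m=(w[:,2]>195)&(w[:,2]<216)&(abs(w[:,1]-10)<40)&(w[:,0]>620)&(w[:,0]<690)
    print("far frame top",m.sum(),np.median(w[m],0).round(1),np.percentile(w[m][:,0],[3,97]).round(1))
    m=(w[:,2]>130)&(w[:,2]<290)&(abs(w[:,1]-15)<110)&(w[:,0]>400)&(w[:,0]<440)
    q=w[m];print("star",m.sum(),np.median(q,0).round(1))
    a=np.degrees(np.arctan2(q[:,1]-17,q[:,2]-185));rr=np.hypot(q[:,1]-17,q[:,2]-185);k=rr>45
    h,e=np.histogram(a[k],bins=np.arange(-180,181,10));print([(int(x),int(y)) for x,y in zip(e,h) if y])
    # port frame points
    m=(w[:,0]>480)&(w[:,0]<620)&(abs(w[:,1]-10)<120)&(w[:,2]>90);q=w[m]
    rr=np.hypot(q[:,1]-10,q[:,2]-185);a=np.degrees(np.arctan2(q[:,1]-10,q[:,2]-185));k=(rr>84)&(rr<97)
    h,e=np.histogram(a[k],bins=np.arange(-180,181,10));print("port",[(int(x),int(y)) for x,y in zip(e,h) if y])
    for t in("pan_center","pan_handle_a","star_center","mill_axis","mill_floor"):
      for r in place_of(p,t)[:2]:
        z=dict(pan_center=20,pan_handle_a=34,star_center=185,mill_axis=185,mill_floor=0)[t]
        if r["conf"]>.6:print(t,px2w(p,r["at"],z).round(1))
E
```

```text
scene bench z -1.2
578 ((503.41790771484375, 290.54180908203125), (265.9781799316406, 161.2120819091797), 79.77384948730469)
drum y0,slope,z [ 1.59480e+01 -5.20000e-02  1.84499e+02] 1333
far frame top 289 [646.6  13.5 206.4] [620.6 663. ]
star 377 [428.1  38.7 205. ]
[(-70, 42), (-60, 27), (10, 2), (20, 50), (30, 12), (100, 49), (110, 28)]
port [(30, 58), (40, 57), (50, 26), (60, 16), (70, 19), (80, 23), (90, 56), (100, 25)]
pan_center [499.3 276.7  20. ]
pan_handle_a [327.3 -22.7  34. ]
pan_handle_a [477.  143.3  34. ]
star_center [438.6  29.1 185. ]
mill_axis [539.   15.9 185. ]
top bench z -0.8
311 ((501.23797607421875, 290.0142822265625), (263.4850769042969, 159.50979614257812), 79.92933654785156)
drum y0,slope,z [ 1.82180e+01 -5.30000e-02  1.84752e+02] 1345
far frame top 119 [646.4  11.9 206.2] [636.2 660.7]
star 327 [419.9  26.4 205.3]
[(-160, 5), (-70, 31), (-60, 28), (-50, 1), (10, 3), (20, 42), (30, 6), (90, 1), (100, 42), (110, 15)]
port [(-20, 1), (-10, 3), (0, 9), (10, 6), (20, 15), (30, 72), (40, 52), (50, 19), (60, 10), (70, 12), (80, 7), (90, 42), (100, 20), (110, 6), (120, 4), (130, 1)]
pan_center [496.2 281.3  20. ]
pan_handle_a [512.8 416.4  34. ]
star_center [416.3  15.8 185. ]
star_center [ 716.9 -157.1  185. ]
```

```bash
cat >> h.py <<'E'
def pan(p):
    w=cloud(p).reshape(-1,3); w=w[~np.isnan(w[:,0])]
    q=w[(w[:,2]>30)&(w[:,2]<46)&(w[:,0]>380)&(w[:,0]<640)&(w[:,1]>115)&(w[:,1]<470)]
    c=np.array([502.,288]);d=np.array([.16,.987])
    for _ in range(5):
        n=np.array([d[1],-d[0]]);a=(q[:,:2]-c)@d;b=(q[:,:2]-c)@n
        H=[q[(abs(b)<33)&(s*a>132)&(s*a<150)][:,:2] for s in(1,-1)]
        S=[q[(abs(a)<85)&(s*b>65)&(s*b<85)][:,:2] for s in(1,-1)]
        c=c+n*((b[(abs(a)<85)&(b>65)&(b<85)].mean()+b[(abs(a)<85)&(b<-65)&(b>-85)].mean())/2) if len(S[0])>9 and len(S[1])>9 else c
        k=[x.mean(0) for x in H]; 
        c=c+d*(((k[0]+k[1])/2-c)@d); d=(k[0]-k[1]);L=np.linalg.norm(d);d/=L
    return c,np.degrees(np.arctan2(d[1],d[0])),L,[len(x) for x in H+S],k
E
python3 - <<'E'
from h import *
for n in("scene","top"):
    p=get_image(n);print(n,pan(p))
    w=cloud(p).reshape(-1,3); w=w[~np.isnan(w[:,0])]
    q=w[(w[:,2]>245)&(abs(w[:,1]-17)<30)&(w[:,0]>450)&(w[:,0]<660)];print("drum x ext",np.percentile(q[:,0],[0,1,3,97,99,100]).round(1),len(q))
E
```

```text
scene (array([503.05071974, 283.63480495]), np.float64(80.88141221135218), np.float64(278.7044712708395), [69, 49, 126, 128], [array([525.69455716, 421.1361625 ]), array([481.52592019, 145.95383419])])
drum x ext [483.5 487.2 490.7 621.3 622.6 624. ] 844
top (array([498.84088948, 285.03981337]), np.float64(84.97566263479904), np.float64(279.40329884922244), [42, 40, 56, 47], [array([510.40715702, 424.27516143]), array([485.93732746, 145.94544536])])
drum x ext [482.3 483.7 485.7 615.5 618.9 620.9] 709
```

>>> {"api": "carry_out", "payload": {"slide": [[0.058,0.011,0],[0.116,0.023,0],[0.174,0.034,0],[0.232,0.046,0],[0.29,0.057,0.03],[0.346,0.068,0.07],[0.388,0.077,0.1],[0.388,0.077,0.1]], "roll": [-1,-2,-3,-4,-5,-6,-7,-7], "claw": [0.034,0.034,0.034,0.034,0.034,0.034,0.034,0.034]}}

```text
clock: 3.3
position: [523.9, 419.8, 300.1]
ee_rot: [0.997, -0.078, -0.002, 0.003]
contact_force: [-0.1, -0.6, -0.0]
gripper_width: 34.1
grasp_force: 0.0
```

```bash
cat >> h.py <<'E'
def tool(dw): # world mm -> tool mm
    return R.from_quat(read_state()["ee_rot"]).inv().apply(dw).round(1)
def gp():
    s=read_state();r=R.from_quat(s["ee_rot"]).as_matrix();y=-r[:,1]
    print("t",round(float(s["clock"]),2),"gp",(s["position"]+r[:,2]*grip_point_offset).round(1),"-y yaw",np.degrees(np.arctan2(y[1],y[0])).round(2),"tilt",r[:,2].round(3),"F",np.round(s["contact_force"],1),"w",round(float(s["gripper_width"]),1))
E
python3 - <<'E'
from h import *
gp()
p=get_image("scene");print(pan(p))
cv2.imwrite("pics/a.png",cv2.resize(p["img"][150:330,320:520,::-1],(660,594),interpolation=cv2.INTER_CUBIC))
E
```

```text
t 3.3 gp [523.  418.9 145.4] -y yaw 81.0 tilt [-0.005 -0.006 -1.   ] F [-0.1 -0.6 -0. ] w 34.1
(array([502.92847977, 283.61845485]), np.float64(81.32825119522576), np.float64(278.72920742792707), [67, 51, 123, 113], [array([524.70005955, 421.27411483]), array([482.67510957, 145.73124221])])
```

View pics/a.png

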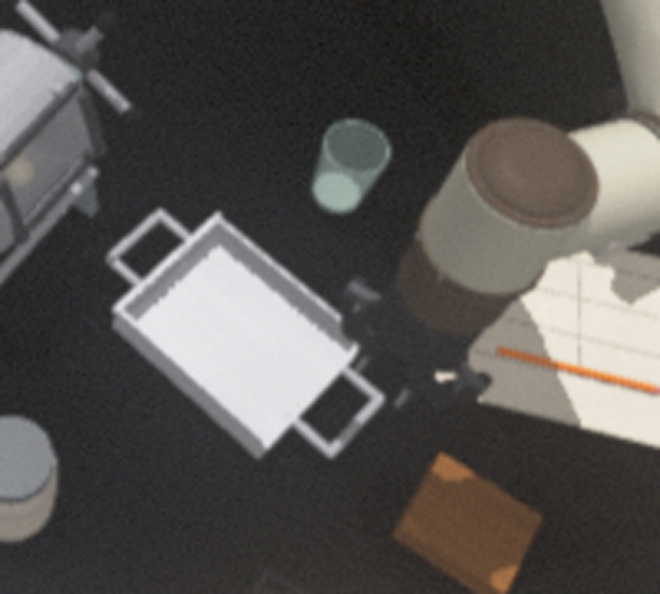

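The pan is untouched and the gripper hovers over the outer handle, with its bar at about (360,425) in the crop. I'll descend and grip it.

>>> {"api": "carry_out", "payload": {"slide": [[0,-0.002,0.05],[0,-0.002,0.085],[0,-0.002,0.109],[0,-0.002,0.109],[0,-0.002,0.109],[0,-0.002,0.109],[0,-0.002,0.109]], "roll": [0,0,0,0,0,0,0], "claw": [0.034,0.034,0.034,0.034,0,0,0]}}

```text
clock: 4.22
position: [521.8, 424.7, 197.9]
ee_rot: [0.997, -0.076, 0.0, -0.001]
contact_force: [-3.9, -2.6, 6.8]
gripper_width: 7.3
grasp_force: 58.8
```

```bash
python3 - <<'E'
from h import *
gp()
for n in("scene","top"): print(pan(get_image(n))[:2])
print(tool([0,100,0]),tool([100,0,0]))
E
```

```text
t 4.22 gp [521.9 424.9  43.2] -y yaw 81.28 tilt [ 0.001  0.001 -1.   ] F [-3.9 -2.6  6.8] w 7.3
(array([503.56170727, 287.44319419]), np.float64(74.90976732222404))
(array([500.8212403 , 289.64765063]), np.float64(89.89398880404553))
[-15.2 -98.8   0.1] [ 98.8 -15.2   0.1]
```

The pads caught only the top of the bar. I'll reopen, go 9 mm lower and grip again.

>>> {"api": "carry_out", "payload": {"slide": [[0,0,0],[0,0,0],[0,0,0.009],[0,0,0.009],[0,0,0.009],[0,0,0.009],[0,0,0.009]], "roll": [0,0,0,0,0,0,0], "claw": [0.03,0.03,0.03,0.03,0,0,0]}}

```text
clock: 5.2
position: [521.9, 424.7, 186.5]
ee_rot: [0.997, -0.076, -0.0, -0.0]
contact_force: [-0.7, 1.1, -0.8]
gripper_width: 8.2
grasp_force: 58.3
```

```bash
python3 - <<'E'
from h import *
gp()
p=get_image("top");print(pan(p)[:2])
p=get_image("scene");print(pan(p)[:2])
E
```

```text
t 5.2 gp [521.8 424.7  31.8] -y yaw 81.28 tilt [-0.  0. -1.] F [-0.7  1.1 -0.8] w 8.2
(array([500.43277453, 289.72672295]), np.float64(91.10985058114667))
(array([503.64698835, 287.653708  ]), np.float64(74.63625659329892))
```

>>> {"api": "carry_out", "payload": {"slide": [[0.011,0.005,0],[0.022,0.011,0],[0.033,0.016,0],[0.044,0.022,0],[0.0555,0.027,0],[0.0555,0.027,0]], "roll": [-1.1,-2.3,-3.4,-4.6,-5.7,-5.7], "claw": [0,0,0,0,0,0]}}

```text
clock: 6.05
position: [573.5, 388.5, 186.5]
ee_rot: [1.0, -0.027, -0.0, 0.001]
contact_force: [-0.2, -0.7, -1.0]
gripper_width: 7.8
grasp_force: 58.3
```

```bash
python3 - <<'E'
from h import *
gp()
th=np.radians(-3.0)
for n in("top","scene"):
    p=get_image(n)
    w=cloud(p).reshape(-1,3); w=w[~np.isnan(w[:,0])]
    # long walls: z 30..45, y 175..320
    q=w[(w[:,2]>31)&(w[:,2]<46)&(w[:,0]>440)&(w[:,0]<690)&(w[:,1]>165)&(w[:,1]<330)]
    lo=q[(q[:,0]<530)];hi=q[(q[:,0]>600)]
    for e in(lo,hi):
        c=np.polyfit(e[:,1]-250,e[:,0],1);print(n,len(e),"x at y=250",c[1].round(1),"slope",c[0].round(3))
    # frames: side faces below drum
    for a,b in((440,480),(630,680)):
        f=w[(w[:,0]>a)&(w[:,0]<b)&(w[:,2]>60)&(w[:,2]<205)&(w[:,1]>-50)&(w[:,1]<100)]
        if len(f): print("frame",len(f),np.percentile(f[:,0],[5,25,50,75,95]).round(1),np.median(f[:,1]).round(1))
cv2.imwrite("pics/b.png",cv2.resize(p["img"][130:330,260:460,::-1],(600,600),interpolation=cv2.INTER_CUBIC))
E
```

```text
t 6.05 gp [573.5 388.3  31.8] -y yaw 86.95 tilt [-0.    -0.001 -1.   ] F [-0.2 -0.7 -1. ] w 7.8
top 51 x at y=250 490.1 slope 0.065
top 57 x at y=250 640.8 slope 0.078
frame 200 [442.3 447.4 456.9 469.3 476.7] 14.2
frame 71 [636.7 639.7 643.9 650.6 661.1] 8.5
scene 112 x at y=250 493.8 slope 0.076
scene 119 x at y=250 644.9 slope 0.074
frame 28 [441.  444.6 462.4 470.7 477.6] 75.5
frame 536 [632.1 650.7 656.2 659.2 663.7] 24.9
```

View pics/b.png

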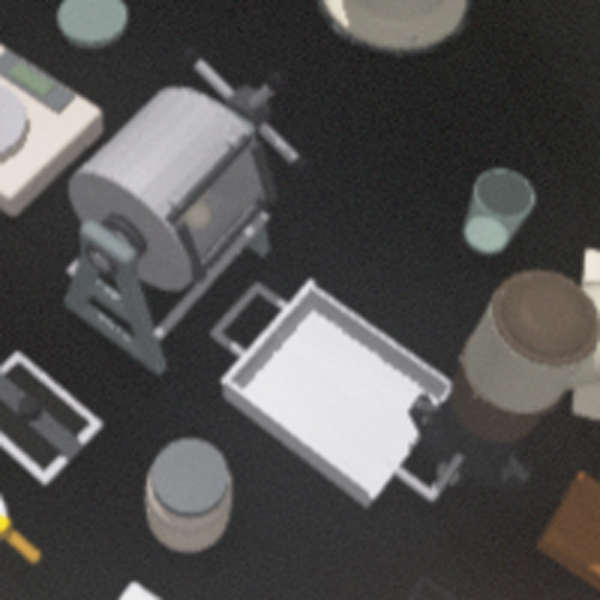

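The pan is held by its outer handle and lines up with the opening; its inner handle is at (245,320) between the frames. I'll slide it in.

>>> {"api": "carry_out", "payload": {"slide": [[-0.004,0.02,0],[-0.0055,0.05,0],[-0.0055,0.085,0],[-0.0055,0.12,0],[-0.0055,0.155,0],[-0.0055,0.19,0],[-0.0055,0.217,0],[-0.0055,0.217,0]], "roll": [-1,-1,-1,-1,-1,-1,-1,-1], "claw": [0,0,0,0,0,0,0,0]}}

```text
clock: 7.15
position: [555.6, 171.7, 186.9]
ee_rot: [1.0, -0.018, -0.0, 0.001]
contact_force: [-0.0, -1.5, -1.9]
gripper_width: 8.2
grasp_force: 58.5
```

```bash
python3 - <<'E'
from h import *
gp()
for n in("top","scene"):
    p=get_image(n)
    for t in("pan_center","pan_handle_a"):
      for r in place_of(p,t)[:2]:print(n,t,round(r["conf"],2),px2w(p,r["at"],20 if "c" in t[4:] else 34).round(1))
cv2.imwrite("pics/c.png",cv2.resize(p["img"][130:290,260:460,::-1],(700,560),interpolation=cv2.INTER_CUBIC))
E
```

```text
t 7.15 gp [555.5 171.5  32.2] -y yaw 87.97 tilt [-0.001 -0.001 -1.   ] F [-0.  -1.5 -1.9] w 8.2
top pan_center 0.5 [588.9  95.3  20. ]
top pan_center 0.16 [ 516.8 -269.5   20. ]
top pan_handle_a 0.93 [545.3 -88.4  34. ]
top pan_handle_a 0.65 [553.7 167.4  34. ]
scene pan_center 0.93 [563.1  30.9  20. ]
scene pan_handle_a 0.83 [ 544.5 -114.1   34. ]
scene pan_handle_a 0.59 [562.7  37.5  34. ]
```

View pics/c.png

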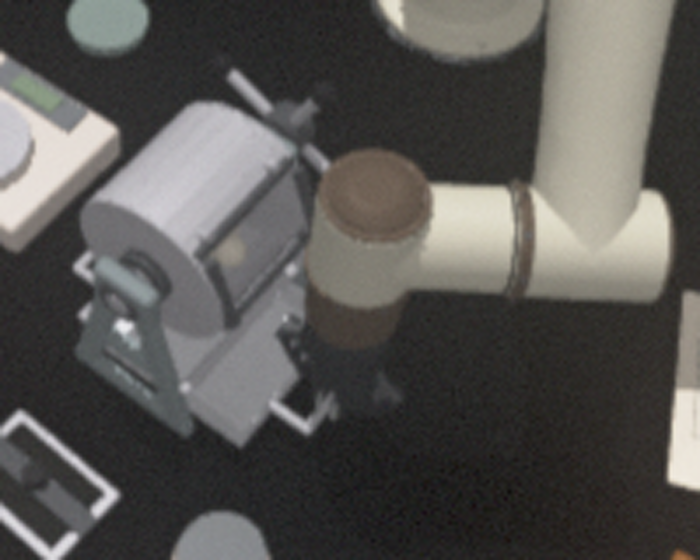

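The pan stands under the drum, and its far handle shows at (80,265). I'll release it, lift clear and go to the star.

>>> {"api": "carry_out", "payload": {"slide": [[0,0,0],[0,0,0],[0,0,-0.02],[0,0,-0.05],[0,-0.012,-0.11],[0,-0.02,-0.17],[0,-0.02,-0.23],[0,-0.02,-0.29]], "roll": [0,0,0,0,0,0,0,0], "claw": [0.03,0.03,0.03,0.03,0.03,0.03,0,0]}}

```text
clock: 8.45
position: [556.2, 193.3, 479.4]
ee_rot: [1.0, -0.017, 0.001, -0.001]
contact_force: [1.3, 1.1, -0.1]
gripper_width: 0.0
grasp_force: 0.0
```

```bash
cat >> h.py <<'E'
def star(p,c=(423,24)):
    w=cloud(p).reshape(-1,3); w=w[~np.isnan(w[:,0])]
    q=w[(w[:,2]>90)&(w[:,2]<290)&(abs(w[:,1]-c[1])<110)&(w[:,0]>c[0]-15)&(w[:,0]<c[0]+15)]
    y=q[:,1]-c[1]+ (q[:,0]-c[0])*.0525;z=q[:,2]-185;r=np.hypot(y,z);k=(r>45)&(r<98)
    a=np.degrees(np.arctan2(y,z))[k]
    h,e=np.histogram(a,bins=np.arange(-180,181,6));pk=[(int(x),int(v)) for x,v in zip(e,h) if v>3]
    m=np.degrees(np.angle(np.mean(np.exp(4j*np.radians(a)))))/4
    kn=q[(r>75)&(r<98)]
    return "arms mod90",m.round(1),pk,"knob x",np.median(kn[:,0]).round(1) if len(kn) else None
E
python3 - <<'E'
from h import *
gp()
for n in("top","scene"):
    p=get_image(n);print(n,star(p))
    for t in("pan_center","pan_handle_a"):
      for r in place_of(p,t)[:2]:print(n,t,round(r["conf"],2),px2w(p,r["at"],20 if "c" in t[4:] else 34).round(1))
print(tool([423-555,5-171,0]))
E
```

```text
t 8.45 gp [556.4 193.5 324.7] -y yaw 88.05 tilt [ 0.001  0.001 -1.   ] F [ 1.3  1.1 -0.1] w 0.0
top ('arms mod90', np.float64(24.1), [(-156, 13), (-150, 9), (-72, 9), (-66, 42), (-60, 12), (12, 11), (18, 26), (24, 10), (102, 14), (108, 28), (114, 15)], 'knob x', np.float64(419.8))
top pan_handle_a 0.64 [551.7 -93.7  34. ]
top pan_handle_a 0.6 [557.8 176.8  34. ]
scene ('arms mod90', np.float64(24.0), [(-72, 22), (-66, 47), (-60, 5), (12, 12), (18, 33), (24, 18), (108, 18), (114, 10)], 'knob x', np.float64(427.7))
scene pan_center 0.67 [558.   24.6  20. ]
scene pan_handle_a 0.81 [ 548.  -109.6   34. ]
scene pan_handle_a 0.66 [558.5 171.   34. ]
[-126.2  170.5    0.3]
```

>>> {"api": "carry_out", "payload": {"slide": [[-0.031,0.048,0],[-0.063,0.097,0],[-0.094,0.145,0],[-0.1255,0.193,0],[-0.1255,0.193,0],[-0.1255,0.193,0.045],[-0.1255,0.193,0.083],[-0.1255,0.193,0.083]], "roll": [0,0,0,0,0,0,0,0], "claw": [0,0,0,0,0,0,0,0]}}

```text
clock: 9.75
position: [424.1, 4.8, 390.5]
ee_rot: [1.0, -0.017, -0.004, 0.002]
contact_force: [0.7, -0.2, 0.4]
gripper_width: 0.1
grasp_force: 0.0
```

```bash
python3 - <<'E'
from h import *
gp()
p=get_image("scene");print(star(p))
cv2.imwrite("pics/d.png",cv2.resize(p["img"][110:270,260:460,::-1],(700,560),interpolation=cv2.INTER_CUBIC))
E
```

```text
t 9.75 gp [422.8   4.3 235.8] -y yaw 88.02 tilt [-0.008 -0.003 -1.   ] F [ 0.7 -0.2  0.4] w 0.1
('arms mod90', np.float64(16.3), [(-72, 15), (-66, 54), (-60, 4), (-36, 4), (-30, 13), (-24, 20), (-18, 22), (-12, 17), (-6, 26), (0, 19), (6, 8), (12, 12), (18, 33), (24, 18), (102, 6), (108, 50), (114, 12)], 'knob x', np.float64(430.6))
```

View pics/d.png

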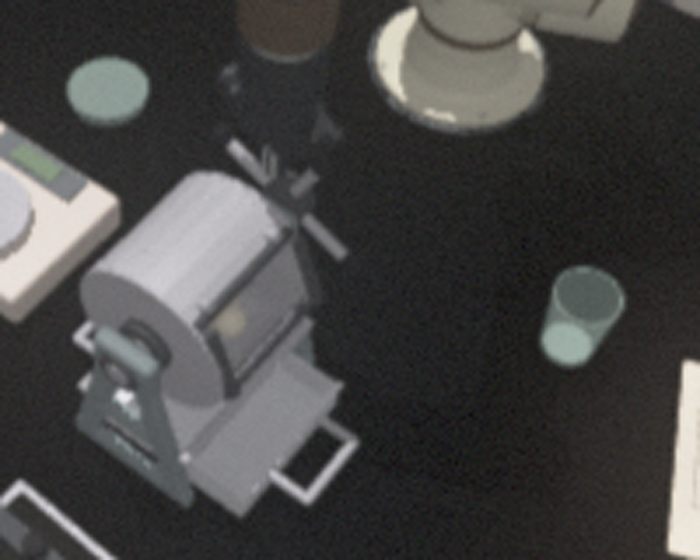

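The fingertips are in the star between the upper two arms, at about (268,160), and the pan is square under the drum. Now the first push.

>>> {"api": "carry_out", "payload": {"slide": [[0,-0.008,0],[0,-0.016,0],[0,-0.024,0.001],[0,-0.032,0.002],[0,-0.039,0.002],[0,-0.046,0.003],[0,-0.052,0.003],[0,-0.052,0.003]], "roll": [0,0,0,0,0,0,0,0], "claw": [0,0,0,0,0,0,0,0]}}

```text
clock: 10.8
position: [426.1, 56.6, 391.4]
ee_rot: [1.0, -0.017, -0.0, 0.001]
contact_force: [-1.8, -5.0, 3.2]
gripper_width: 0.4
grasp_force: 2.7
```

```bash
python3 - <<'E'
from h import *
gp()
for n in("top","scene"):
  p=get_image(n);print(star(p))
E
```

```text
t 10.8 gp [426.   56.3 236.7] -y yaw 88.06 tilt [-0.001 -0.002 -1.   ] F [-1.8 -5.   3.2] w 0.4
('arms mod90', np.float64(-28.5), [(-126, 11), (-120, 26), (-114, 8), (-36, 19), (-30, 25)], 'knob x', np.float64(417.8))
('arms mod90', np.float64(-37.5), [(-42, 8), (-36, 46), (-30, 24), (-6, 4), (0, 12), (6, 6), (12, 5), (18, 13), (24, 11), (30, 13), (36, 12), (42, 8), (48, 34), (54, 21), (60, 7), (138, 16), (144, 23)], 'knob x', np.float64(430.5))
```

>>> {"api": "carry_out", "payload": {"slide": [[0,0.004,-0.04],[0,0.004,-0.088],[0,0.03,-0.092],[0,0.085,-0.092],[0,0.11,-0.092],[0,0.11,-0.06],[0,0.11,-0.007],[0,0.11,-0.007]], "roll": [0,0,0,0,0,0,0,0], "claw": [0,0,0,0,0,0,0,0]}}

```text
clock: 11.9
position: [423.0, -53.4, 397.3]
ee_rot: [1.0, -0.017, 0.0, 0.001]
contact_force: [-0.6, 0.3, 0.3]
gripper_width: 0.1
grasp_force: 0.2
```

```bash
python3 - <<'E'
from h import *
gp()
for n in("top","scene"):
  p=get_image(n);print(star(p))
E
```

```text
t 11.9 gp [423.2 -53.6 242.6] -y yaw 88.02 tilt [ 0.001 -0.001 -1.   ] F [-0.6  0.3  0.3] w 0.1
('arms mod90', np.float64(nan), [], 'knob x', None)
('arms mod90', np.float64(-38.3), [(-60, 11), (-54, 13), (-48, 12), (-42, 15), (-36, 37), (-30, 13), (42, 11), (48, 38), (54, 20), (138, 26), (144, 19)], 'knob x', np.float64(430.7))
  return _methods._mean(a, axis=axis, dtype=dtype,
  ret = ret.dtype.type(ret / rcount)
```

>>> {"api": "carry_out", "payload": {"slide": [[0,-0.012,0],[0,-0.024,0],[0,-0.036,0],[0,-0.048,0],[0,-0.059,0],[0,-0.07,0],[0,-0.081,0],[0,-0.09,0]], "roll": [0,0,0,0,0,0,0,0], "claw": [0,0,0,0,0,0,0,0]}}

```text
clock: 13.0
position: [427.9, 37.3, 401.5]
ee_rot: [1.0, -0.016, 0.006, -0.0]
contact_force: [5.4, -7.1, 2.7]
gripper_width: -0.1
grasp_force: 3.7
```

```bash
python3 - <<'E'
from h import *
gp()
p=get_image("scene");print(star(p))
for i in range(1,6):
    for r in place_of(p,f"ball{i}_center")[:6]: print(i,np.round(r["at"]),round(r["conf"],2))
    break
cv2.imwrite("pics/e.png",cv2.resize(p["img"][110:270,260:460,::-1],(700,560),interpolation=cv2.INTER_CUBIC))
E
```

```text
t 13.0 gp [429.7  37.4 246.8] -y yaw 88.12 tilt [ 0.012  0.001 -1.   ] F [ 5.4 -7.1  2.7] w -0.1
('arms mod90', np.float64(33.5), [(-60, 24), (-54, 50), (0, 7), (18, 13), (24, 10), (30, 27), (36, 15), (114, 6), (120, 45), (126, 12)], 'knob x', np.float64(429.7))
```

View pics/e.png

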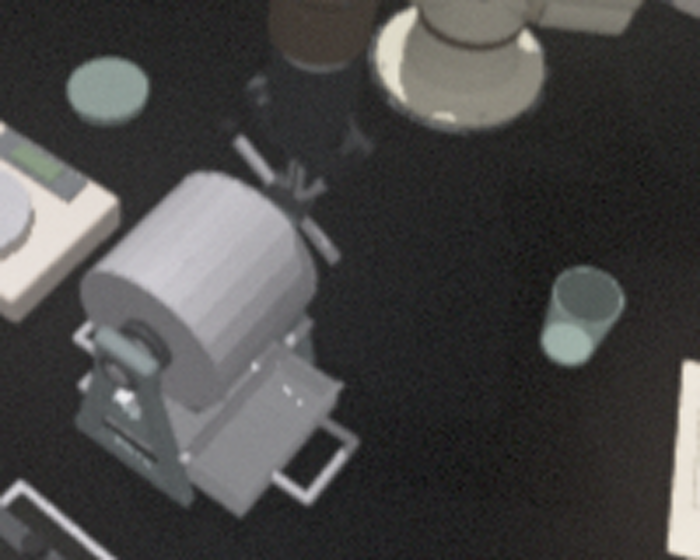

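The port now faces down, with the arms at about 35°. Something small and bright, perhaps balls, shows in the pan at (290,390). About 10° is left to turn.

>>> {"api": "carry_out", "payload": {"slide": [[0,-0.005,0],[0,-0.01,0.002],[0,-0.015,0.003],[0,-0.015,0.003]], "roll": [0,0,0,0], "claw": [0,0,0,0]}}

```text
clock: 13.6
position: [425.7, 51.3, 394.8]
ee_rot: [1.0, -0.017, -0.001, 0.001]
contact_force: [0.1, -5.9, 3.2]
gripper_width: 0.1
grasp_force: 2.5
```

```bash
python3 - <<'E'
from h import *
gp()
p=get_image("scene");print(star(p))
E
```

```text
t 13.6 gp [425.4  51.  240.1] -y yaw 88.03 tilt [-0.002 -0.002 -1.   ] F [ 0.1 -5.9  3.2] w 0.1
('arms mod90', np.float64(-43.4), [(-48, 9), (-42, 39), (-36, 29), (-6, 6), (0, 10), (6, 4), (12, 14), (18, 10), (24, 13), (30, 15), (36, 9), (42, 34), (48, 23), (54, 8), (132, 21), (138, 34), (144, 6)], 'knob x', np.float64(431.2))
```

>>> {"api": "carry_out", "payload": {"slide": [[0,0.006,0],[0,0.006,-0.05],[0,0.006,-0.1],[0,-0.04,-0.11],[0,-0.1,-0.11],[0,-0.16,-0.11],[0,-0.22,-0.11],[0,-0.22,-0.11]], "roll": [0,0,0,0,0,0,0,0], "claw": [0,0,0,0,0,0,0,0]}}

```text
clock: 14.65
position: [433.6, 275.2, 503.2]
ee_rot: [1.0, -0.015, -0.001, -0.0]
contact_force: [-0.2, -0.7, 0.6]
gripper_width: -0.1
grasp_force: 0.0
```

```bash
python3 - <<'E'
from h import *
gp()
for n in("top","scene"):
  p=get_image(n);print(star(p))
  for r in place_of(p,"ball1_center"): print(n,np.round(r["at"]),round(r["conf"],2),px2w(p,r["at"],19).round(0))
  for t in("pan_center","pan_handle_a"):
      for r in place_of(p,t)[:2]:print(n,t,round(r["conf"],2),px2w(p,r["at"],20 if "c" in t[4:] else 34).round(1))
cv2.imwrite("pics/f.png",cv2.resize(p["img"][150:260,270:370,::-1],(545,600),interpolation=cv2.INTER_CUBIC))
E
```

```text
t 14.65 gp [433.3 275.3 348.5] -y yaw 88.26 tilt [-0.002  0.    -1.   ] F [-0.2 -0.7  0.6] w -0.1
('arms mod90', np.float64(-38.9), [(-132, 7), (-126, 24), (-120, 5), (-48, 4), (-42, 27), (-36, 25), (42, 38), (48, 23), (132, 14), (138, 15)], 'knob x', np.float64(420.4))
top [299. 186.] 0.53 [599.  99.  19.]
top pan_handle_a 0.77 [ 563.2 -101.9   34. ]
top pan_handle_a 0.74 [550. 175.  34.]
('arms mod90', np.float64(-39.6), [(-48, 8), (-42, 46), (-36, 24), (42, 34), (48, 27), (54, 7), (132, 16), (138, 41), (144, 5)], 'knob x', np.float64(430.0))
scene [329. 242.] 0.53 [598. 100.  19.]
scene pan_center 0.95 [555.   25.4  20. ]
scene pan_handle_a 0.81 [565.3 172.7  34. ]
scene pan_handle_a 0.66 [ 539.8 -115.6   34. ]
```

View pics/f.png

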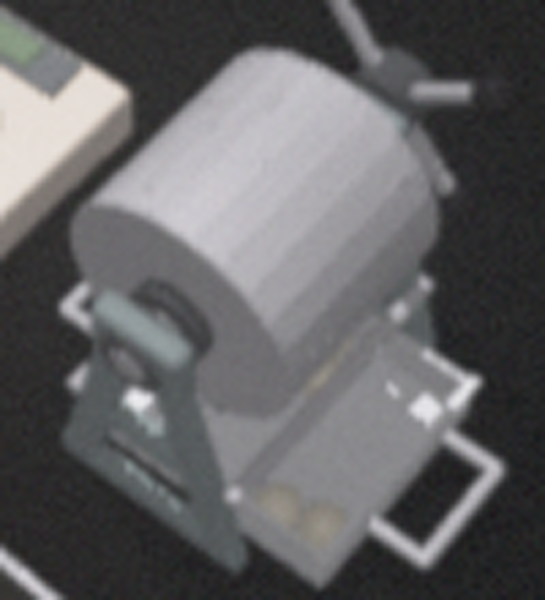

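Two balls are visible in the pan's near corner, at (285,500) and (320,520). Something tan shows at (325,380) by the tie rod, so I'll measure the tan pixels.

```bash
python3 - <<'E'
from h import *
p=get_image("scene");w=cloud(p);im=p["img"].astype(int)
m=(im[:,:,0]-im[:,:,2]>14)
m[:150]=0;m[260:]=0;m[:,:300]=0;m[:,370:]=0
n,l,s,c=cv2.connectedComponentsWithStats(m.astype(np.uint8))
for i in range(1,n):
    if s[i,4]>3:
        q=w[l==i];print(s[i],c[i].round(),np.nanmedian(q,0).round(),np.nanmin(q,0).round(),np.nanmax(q,0).round(),im[l==i].mean(0).round())
E
```

```text
[329 245   1   4   4] [329. 246.] [615. 112.  31.] [611. 109.  27.] [617. 114.  32.] [150. 144. 134.]
```

```bash
python3 - <<'E'
from h import *
p=get_image("scene");w=cloud(p);im=p["img"].astype(int)
d=cv2.GaussianBlur((im[:,:,0]-im[:,:,2]).astype(np.float32),(3,3),0)
m=d>6
m[:205]=0;m[255:]=0;m[:,:305]=0;m[:,362:]=0
n,l,s,c=cv2.connectedComponentsWithStats(m.astype(np.uint8))
for i in range(1,n):
    if s[i,4]>2:
        q=w[l==i];print(s[i],c[i].round(),np.nanmedian(q,0).round(),np.nanmin(q,0).round(),np.nanmax(q,0).round(),im[l==i].mean(0).round())
E
```

```text
[326 216   6   6  15] [329. 218.] [531.  51.  32.] [515.  47.  23.] [596.  86. 158.] [135. 132. 126.]
[317 239  16  11  91] [325. 244.] [615.  98.  29.] [597.  68.  -0.] [625. 119.  38.] [139. 135. 128.]
```

A third ball shows at about (531,51), 32 mm high, in the pan. The other two would be hidden behind the drum. I'll rock the drum back about 6° from the other side, which centres the port and shakes loose any straggler.

>>> {"api": "carry_out", "payload": {"slide": [[0,0.055,0],[-0.001,0.11,0],[-0.001,0.149,0],[-0.001,0.149,0.055],[-0.001,0.149,0.105],[-0.001,0.149,0.105],[-0.001,0.16,0.105],[-0.001,0.169,0.105]], "roll": [0,0,0,0,0,0,0,0], "claw": [0,0,0,0,0,0,0,0]}}

```text
clock: 16.15
position: [427.9, 105.0, 403.5]
ee_rot: [1.0, -0.018, 0.004, -0.007]
contact_force: [-13.7, 29.4, 17.4]
gripper_width: -0.2
grasp_force: 16.1
```

```bash
python3 - <<'E'
from h import *
gp()
for n in("top","scene"):
  p=get_image(n);print(star(p))
E
```

```text
t 16.15 gp [429.3 107.1 248.8] -y yaw 87.96 tilt [ 0.009  0.013 -1.   ] F [-13.7  29.4  17.4] w -0.2
('arms mod90', np.float64(-39.2), [(-132, 11), (-126, 19), (-48, 7), (-42, 29), (-36, 22), (42, 9), (126, 5), (132, 17), (138, 8)], 'knob x', np.float64(417.5))
('arms mod90', np.float64(-41.6), [(-48, 19), (-42, 47), (-36, 13), (36, 12), (42, 29), (48, 14), (132, 31), (138, 28), (144, 6)], 'knob x', np.float64(430.3))
```

>>> {"api": "carry_out", "payload": {"slide": [[0,-0.025,0],[0,-0.035,0],[0,-0.05,-0.05],[0,-0.08,-0.1],[0,-0.13,-0.12],[0,-0.19,-0.12],[0,-0.19,-0.12]], "roll": [0,0,0,0,0,0,0], "claw": [0,0,0,0,0,0,0]}}

```text
clock: 17.12
position: [433.7, 295.1, 519.7]
ee_rot: [1.0, -0.016, 0.0, -0.0]
contact_force: [0.0, -0.0, 0.2]
gripper_width: 0.3
grasp_force: 0.0
```

```bash
python3 - <<'E'
from h import *
gp()
for n in("top","scene"):
  p=get_image(n);print(star(p))
  for t in("pan_center","pan_handle_a","drum_port","ball1_center"):
      for r in place_of(p,t)[:3]:print(n,t,np.round(r["at"]),round(r["conf"],2),px2w(p,r["at"],34 if "h" in t else 20).round(1))
cv2.imwrite("pics/g.png",cv2.resize(p["img"][150:260,270:370,::-1],(545,600),interpolation=cv2.INTER_CUBIC))
E
```

```text
t 17.12 gp [433.7 295.2 365. ] -y yaw 88.2 tilt [ 0.  0. -1.] F [ 0.  -0.   0.2] w 0.3
('arms mod90', np.float64(-41.1), [(-138, 4), (-132, 11), (-126, 17), (-48, 7), (-42, 31), (-36, 17), (36, 15), (42, 40), (48, 9), (132, 18), (138, 8)], 'knob x', np.float64(419.4))
top pan_handle_a [345. 199.] 0.95 [550.6 -81.   34. ]
top pan_handle_a [279. 196.] 0.66 [558.3 173.4  34. ]
top ball1_center [298. 186.] 0.49 [600.3 100.   20. ]
('arms mod90', np.float64(-41.8), [(-48, 12), (-42, 53), (-36, 12), (36, 12), (42, 37), (48, 18), (132, 34), (138, 23), (144, 4)], 'knob x', np.float64(429.6))
scene pan_center [316. 220.] 0.88 [552.6  16.   20. ]
scene pan_handle_a [288. 197.] 0.87 [ 544.8 -115.2   34. ]
scene pan_handle_a [352. 246.] 0.71 [570.4 172.5  34. ]
scene pan_handle_a [291. 134.] 0.24 [ 301.6 -293.3   34. ]
scene drum_port [322. 299.] 0.47 [765.1 192.4  20. ]
scene ball1_center [329. 244.] 0.4 [602.9 106.   20. ]
scene ball1_center [340. 165.] 0.33 [303.3 -51.2  20. ]
```

View pics/g.png

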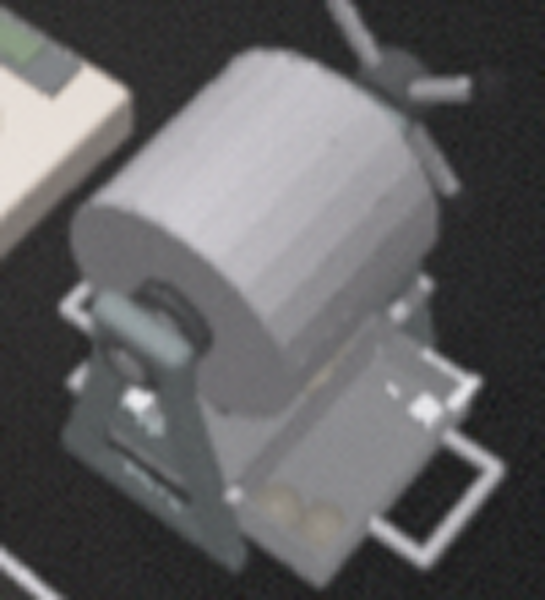

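The drum stands about 3° from straight down and the pan is square. Two balls are in view in the pan and none are on the bench. Handing in.

```bash
python3 -c "
from bench import *
print(job_done())"
```

```text
the job is handed in; nothing more can be done
None
```

I handed the job in at about 17 s with the pan square under the drum and the port within about 0.1 rad of straight down, but I could only confirm three of the five balls in the pan: two in plain view and a third from colour and depth, with the other two presumably hidden behind the drum.

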